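Tip the recipe screen back under the wire shelf

ROBOT

A 6-joint arm with a two-finger parallel gripper is mounted at the origin on a cart in front of the work surface, level with it; the furniture and walls round the work are solid. World frame = base frame: x ahead of the robot, y to its left, z up, the work surface at z = 0. Lengths are in m, angles in rad, forces in N, time in s.
With the tool pointing down it reaches from about 0.35 to 0.8 m from the base axis. Payload 7.3 kg.
Tool frame: the origin (TCP) lies midway between the tips of the shut fingers; the grasp point (between the pads) lies 19 mm behind it; z points along the fingers, y is the line along which they close (so a half turn about z gives the same grasp; the last joint's range is limited). The gripper opens to 85 mm and grips with 20 to 120 N. Pads are 22 mm wide; open, the fingers measure 114 mm over their backs; the gripper's body (76 mm by 85 mm) begins 54 mm behind the grasp point. The pads swing forward as they close: fully open they stand 13 mm farther back than shut.
Start: joints at [0.992, 0.342, 1.524, -0, 1.275, -0.146], TCP at [0.22, 0.477, 0.231] pointing down, gripper open.
Joint ranges: [-2.53, 2.53], [-0.77, 2.02], [0.04, 2.7], [-1, 4.14], [0.28, 2.66], [-3.11, 3.11]. Speed limits (rad/s): [2.57, 2.57, 3.14, 3.14, 3.14, 3.14].

INTERFACE

Orientations are given as a 3x3 rotation matrix whose columns are the frame's x, y, z axes.
In Python, from plant import bot, optics gives the robot as it stands.
- The arm moves only by the tool move_arm, never from a script. Its argument "commands" is a list of rows, each a list of 3 entries, a list of its own where there are three numbers: the shift along the world's x, y, z scaled (see below), then the turn, a rotation vector about the world's x, y, z scaled (see below), then the opening, from -1 (shut) to 1 (fully open). In form: [[[dx, dy, dz], [rx, ry, rz], claw], ...]. A call has exactly 5 rows; each row is the pose to reach, as a shift and turn from the pose commanded when the call began, turning the shorter way round; what a row does not reach only later rows make up. The controller multiplies each number of a shift by 400 mm and each number of a turn by pi rad. A row lasts 1/8 s, in which the tool goes at most 62.5 mm and 10.7 degrees, less where a joint would pass 70% of its speed; a pose out of reach is approached as far as the arm can. A call with a number of a shift or a turn outside -1 to 1 is refused whole. A call with a gripper value outside its range is refused whole. The fingers move at their own pace and stop on an object; "squeeze" is the grip in N (left out, the last holds). Time passes only in rows, so rows that repeat a pose let the fingers close, or fill a call up. It gives the time, the measured TCP pose, the force, the opening and the grip force at its end, in the units of the state.
- bot.sense(): the state, without advancing time (a new reading comes with each control period).
- optics.snapshot(name): name is "scene" or "top" or "wrist"; returns a dict with "frame" (384x512x3 uint8, blue, green, red), "fx", "fy", "cx", "cy" (pixels), "extrinsics" (4x4, takes a point from camera to world coordinates); the wrist camera has in their place "tool_from_camera" (4x4, takes a point from camera to tool coordinates, whose origin is the TCP and whose axes are the flange's). Camera axes: x right, y down, z forward; pixel columns grow to the right and rows downward; lengths in m; the calibration is good to about 2 mm. A picture is of the moment at which its call begins: read the wrist's pose just before it. There is no depth.
- bot.job_done(): hands the job in; it is judged then, once.
Trained networks look in a picture, given as the dict that the camera call returned (one of the last four; its "shot" number tells which), for a name from the list of things; names that differ only in an ending like _2 or _b are one class to them, and where a whole thing is asked for, a point or a joint stands for the part that bears it (a point fixed in the world has none). Each returns a list of dicts, best first, with "conf" (0 to 1); they miss things now and then, are a little off and sometimes report something else, mostly with a low value. They report only what shows in the picture. A call takes as long as a camera call. They do not tell look-alikes from the thing itself.
- optics.cut_out(thing, picture): "mask" (384x512 bool, what is visible of it) and "centre" ([column, row] in pixels, amid what is visible of it).
The state is a dict: "clock": time; "qpos": joint angles; "joint_vel": joint speeds; "tau": joint torques, N m; "position": TCP position; "tcp_rot": TCP orientation; "wrist_force": force on the tool from outside, world axes, zero at the start; "torque": the same for the moment, N m; "grip_width": opening from 0.0 (shut) to 1.0 (fully open); "grip_force": force on a finger pad.
Only numpy, scipy, OpenCV 4.12 (cv2) and the standard library are available. Lean on these libraries where they do the work, as an engineer would, in place of code of your own. Each camera call takes 0.05 s, during which the arm holds its last target. There are 200 camera calls.

TASK

Reach in under the front of the wire shelf and gently tip the recipe screen back until it leans 30 degrees from upright, top away from you. Let go and make sure that it stays at that angle. Do not knock the wire shelf or shift the jar and tins standing round it.

Things in the scene. Friction and masses are not known exactly. Their poses are not given: they have to be found in the camera images.
- screen (a joint): Tilt of the recipe screen in rad: 0 = upright, positive = top leaning back (to the stand's +x, away from the robot), negative = tipped forward towards the robot; stops at -0.35 and 1.05. It starts between -0.26 and 0.04. Stiff friction hinge: stays where it is left, no spring-back, turns under about 0.6 N m (5 N at 120 mm).
- stand: Heavy base of the screen, which does not move: a grey metal plate 150 (x) x 170 (y) x 11 mm high with two hinge cheeks, 45 mm high, at y = +-45 mm. Origin on the worktop straight below the hinge axis; x points back, away from the screen's face, y is along the hinge, z up. The plate runs from x = -45 to +105 mm.
- screen_hinge (a point): Middle of the hinge axis, 40 mm above the worktop, straight above the stand's origin; the axis lies along the stand's y. The screen is a flat slab with a black glass face towards the robot, 230 mm wide (y), 8.6 mm thick (the hinge axis is in its mid plane, the face 4.5 mm in front of it), reaching from 12 to 177 mm from the axis.
- screen_top (a point): Middle of the screen's free upper edge, 177 mm from the hinge axis; moves with the screen.
- rack: Fixed steel wire shelf straddling the screen: 200 (x) x 460 (y) mm, with a bowl, two shakers and a pot fixed on top (up to 80 mm higher). Origin on the worktop at its centre; x back, z up; turned at most 0.05 rad from the stand. Shelf level: a barrier 323 to 336 mm above the worktop, nothing below it but the 8 mm wire legs at the corners, joined front to back at y = +-226 mm.
- rack_edge (a point): Middle of the front (robot side) edge of the wire shelf, 330 mm above the worktop, about 30 mm behind the hinge axis: a tool standing upright cannot push the screen back far enough, one tilted about 40 degrees, coming from the front, can.
- jar: Jam jar, 62 mm across, 86 mm high, standing loose left of the screen; origin at the centre of its foot. Leave it alone.
- tin: Soup tin, 57 mm across, 72 mm high, standing loose right of the screen; origin at the centre of its foot. Leave it alone.
- sardines: Flat oblong sardine tin, 63 x 105 x 24 mm, lying loose in front and to the right of the screen; origin at the centre of its underside. Leave it alone.
Things that resemble listed ones, but are neither listed nor needed, are in the scene too. What is shaped like the stand but purple is not meant.

How it is judged:
At the end, for the whole second after the job is handed in: The screen rests leaning back 0.524 rad (30 degrees) from upright, within 0.07 rad (4 degrees) and without moving; the jar and the two tins stand upright within 30 mm of where they stood (value of joint screen between 0.454 and 0.594 rad and velocity of joint screen between -0.02 and 0.02 rad/s and distance of each of jar, tin, sardines from where it was at the start of the episode below 0.03 m and angle between each of jar, tin, sardines's own z axis and vertical below 0.2 rad); the robot touches nothing.
It fails at once if the robot knocks the wire shelf (more than 8 N) (contact force between any of the arm, the fingers and rack above 8 N).
It fails at once if the screen or its stand is shoved hard (more than 20 N) (contact force between any of the arm, the fingers and stand above 20 N).
It fails at once if the jam jar is shifted by more than 30 mm (distance of jar from where it was at the start of the episode above 0.03 m).
It fails at once if the soup tin is shifted by more than 30 mm (distance of tin from where it was at the start of the episode above 0.03 m).
It fails at once if the sardine tin is shifted by more than 30 mm (distance of sardines from where it was at the start of the episode above 0.03 m).
It also fails if it takes over 34 s, if anything falls off the work surface, if the arm or the gripper's body presses on something with over 40 N, if the wrist force passes 120 N, or if a joint passes its speed limit or range.

## Working session

There is one attempt and no reset: what is moved stays moved. The work goes in short steps, Python scripts to look and compute and a tool call to move; the robot and the scene stay as the last step left them, time stands still between calls to the robot, and variables do not carry over. Pictures are saved under pics/ and viewed, at most 10 in all, crops included, and the job is handed in when it is done.

Besides the shell and the picture viewer there is one more tool, called as name(argument=value, ...), one argument or row to a line, values as JSON. move_arm: Moves the arm, as the interface text tells. Its arguments: {"type":"object","properties":{"commands":{"type":"array","items":{"type":"array"}},"squeeze":{"type":"number"}},"required":["commands"]}

```bash
mkdir -p pics; ls
cat > h.py <<'E'
import numpy as np, cv2
from plant import bot, optics
def snap(n,fn=None):
    s=bot.sense(); p=optics.snapshot(n)
    if fn: cv2.imwrite('pics/'+fn,p['frame'])
    return s,p
def proj(p,X):
    E=np.array(p['extrinsics']); c=(np.atleast_2d(X)-E[:3,3])@E[:3,:3]
    return np.c_[p['fx']*c[:,0]/c[:,2]+p['cx'],p['fy']*c[:,1]/c[:,2]+p['cy']]
def onz(p,uv,z):
    E=np.array(p['extrinsics']); d=E[:3,:3]@np.array([(uv[0]-p['cx'])/p['fx'],(uv[1]-p['cy'])/p['fy'],1])
    return E[:3,3]+d*(z-E[2,3])/d[2]
E
python3 - <<'E'
from h import *
S=[]
for n in('scene','top'):
    s,p=snap(n,n+'.png'); print(n,p['fx'],p['cx'],p['cy'],np.round(p['extrinsics'],3).tolist())
    for t in('screen','stand','rack','jar','tin','sardines'):
        print(t,[(round(d['conf'],2),np.round(d['centre']).tolist(),int(d['mask'].sum())) for d in optics.cut_out(t,p)])
print(s)
E
```

```text
pics
scene 469.2353714394981 258.33314490153333 192.84488460239217 [[-0.799, -0.448, 0.402, 0.018], [-0.601, 0.579, -0.55, 0.941], [0.014, -0.681, -0.732, 1.218], [0.0, 0.0, 0.0, 1.0]]
screen [(0.86, [272.0, 196.0], 1081), (0.86, [187.0, 292.0], 3108)]
stand [(0.75, [269.0, 210.0], 2316), (0.65, [188.0, 299.0], 4333)]
rack [(0.74, [213.0, 115.0], 3393)]
jar [(0.56, [235.0, 251.0], 501)]
tin [(0.69, [300.0, 191.0], 259)]
sardines [(0.73, [341.0, 204.0], 118), (0.53, [266.0, 208.0], 2349)]
top 355.8997411412554 257.10200560930514 195.2226900782356 [[-0.028, -0.974, 0.223, 0.318], [-1.0, 0.028, -0.004, 0.182], [-0.002, -0.223, -0.975, 1.24], [0.0, 0.0, 0.0, 1.0]]
screen [(0.91, [150.0, 202.0], 539), (0.75, [275.0, 198.0], 159)]
stand [(0.98, [280.0, 192.0], 2022), (0.61, [164.0, 199.0], 2284)]
rack [(0.67, [270.0, 116.0], 7225)]
jar [(0.77, [223.0, 202.0], 293), (0.67, [263.0, 112.0], 7398)]
tin [(0.7, [331.0, 195.0], 310)]
sardines [(0.56, [328.0, 246.0], 512)]
{'clock': 0.35, 'qpos': array([ 9.92008035e-01,  3.42158425e-01,  1.52430519e+00,  5.46319538e-06,
        1.27540121e+00, -1.45998136e-01]), 'joint_vel': array([ 0.00063993, -0.00093928, -0.00186728, -0.00035387,  0.00201491,
       -0.00023354]), 'tau': array([-5.47267828e-04, -4.33132195e+01, -2.45925111e+01, -3.29434442e-04,
        3.04748275e-03, -8.03196485e-06]), 'position': array([0.2201235 , 0.47654114, 0.23116749]), 'tcp_rot': array([[-9.07798408e-01,  4.19406756e-01, -1.53256827e-04],
       [ 4.19406782e-01,  9.07798381e-01, -2.24984407e-04],
       [ 4.47663185e-05, -2.68517439e-04, -9.99999963e-01]]), 'wrist_force': array([ 0.37481277,  0.42620875, -0.07848885]), 'torque': array([ 9.83385476e-05, -3.95048983e-02, -9.03130709e-03]), 'grip_force': 0.0, 'grip_width': 1.0034661917621586}
```

```bash
python3 -c "
import cv2,numpy as np
a=cv2.imread('pics/scene.png');b=cv2.imread('pics/top.png')
cv2.imwrite('pics/s2.png',cv2.resize(a,(800,600)));cv2.imwrite('pics/t2.png',cv2.resize(b,(800,600)))"
```

```text
(no output)
```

View pics/s2.png

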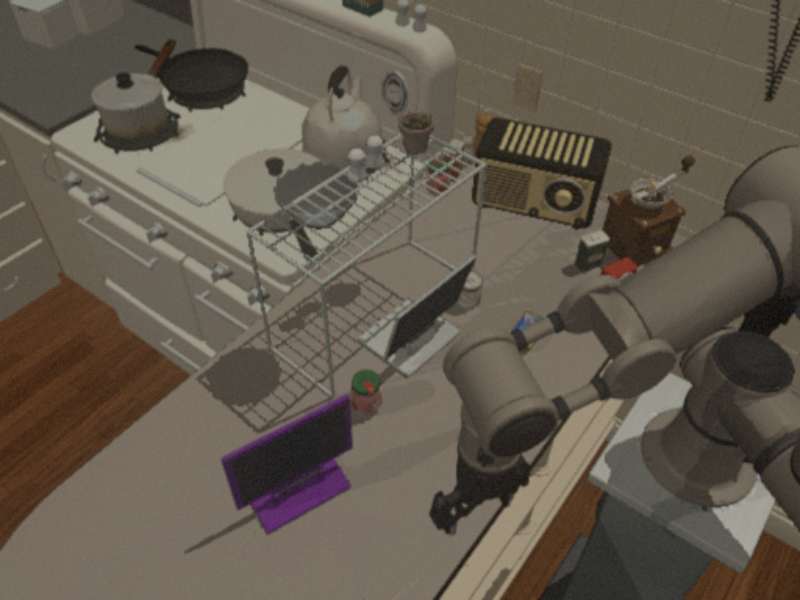

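View pics/t2.png

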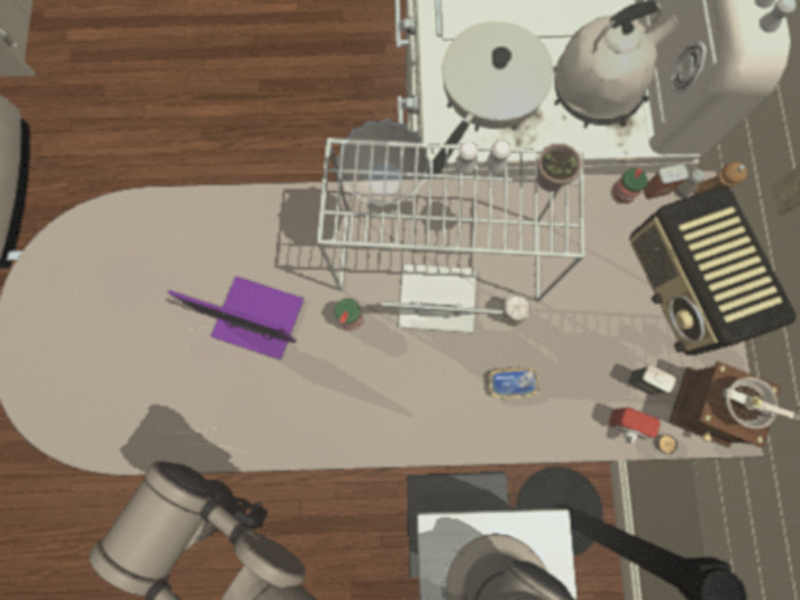

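Two candidates resemble the screen. The purple stand is at top (240,315) and scene (290,470), in 800 px coordinates. The grey one is at top (438,305) and scene (420,320), under the wire shelf with the jar at top (348,312), the soup tin (515,308) and the sardines (513,382). The second jar at (630,185) is only a look-alike. By the description I choose the grey stand and check it in a close crop.

```bash
python3 -c "
import cv2,numpy as np
a=cv2.imread('pics/scene.png');b=cv2.imread('pics/top.png')
A=cv2.resize(a[150:250,220:320],(500,500),interpolation=cv2.INTER_CUBIC)[:,:400]
A=cv2.resize(a[150:250,220:320],(400,400),interpolation=cv2.INTER_CUBIC)
B=cv2.resize(b[130:230,230:330],(400,400),interpolation=cv2.INTER_CUBIC)
cv2.imwrite('pics/c1.png',np.hstack([A,B]))"
```

```text
(no output)
```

View pics/c1.png

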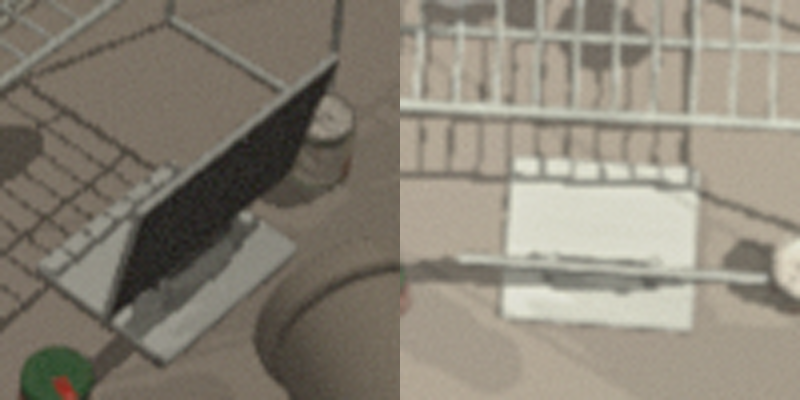

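```bash
cat > fit.py <<'E'
from h import *
from scipy.optimize import least_squares
def model(q):
    x,y,a,t=q; c,s=np.cos(a),np.sin(a)
    R=np.array([[c,-s,0],[s,c,0],[0,0,1]])
    P=[[.105,.085,.011],[.105,-.085,.011],[-.045,.085,.011],[-.045,-.085,.011]]
    for r,yy in((.177,.115),(.177,-.115),(.012,.115)):
        P.append([r*np.sin(t),yy,.04+r*np.cos(t)])
    return np.array(P)@R.T+[x,y,0]
E
python3 - <<'E'
from fit import *
cv=lambda u,v,ox,oy:[(u+.5)/4-.5+ox,(v+.5)/4-.5+oy]
sc=np.array([cv(*p,220,150) for p in[(40,268),(178,167),(163,360),(295,243),(140,212),(335,60),(113,314)]])
tp=np.array([cv(u-400,v,230,130) for u,v in[(515,160),(698,167),(503,318),(691,328),(458,260),(768,279)]])
_,ps=snap('scene');_,pt=snap('top')
f=lambda q:np.r_[(proj(ps,model(q))-sc).ravel(),(proj(pt,model(q)[:6])-tp).ravel()]
r=least_squares(f,[.45,.15,0,-.1],loss='soft_l1'); print(r.x,np.round(f(r.x).reshape(-1,2),1).tolist())
# others
for n,uv,z in(('jar',(348*.64,312*.64),.086),('tin',(515*.64,308*.64),.072),('sard',(513*.64,382*.64),.024),
 ('rackFL',(320*.64,241*.64),.33),('rackFR',(582*.64,253*.64),.33),('rackBL',(329*.64,142*.64),.33)):
    print(n,onz(pt,uv,z).round(3))
print(model(r.x).round(3).tolist())
E
```

```text
[ 0.58445673  0.10048876 -0.09342904 -0.22532158] [[-0.6, -1.6], [-1.3, -3.1], [1.8, -0.3], [2.2, -0.3], [0.5, -0.9], [1.5, -2.9], [-1.8, 1.6], [-1.4, -1.0], [0.0, 0.2], [-1.2, 0.4], [0.2, 1.0], [-0.6, -0.1], [-0.4, 0.1]]
jar [0.57  0.292 0.086]
tin [ 0.571 -0.065  0.072]
sard [ 0.417 -0.059  0.024]
rackFL [0.643 0.317 0.33 ]
rackFR [ 0.608 -0.133  0.33 ]
rackBL [0.83  0.301 0.33 ]
[[0.697, 0.175, 0.011], [0.681, 0.006, 0.011], [0.548, 0.189, 0.011], [0.532, 0.02, 0.011], [0.556, 0.219, 0.213], [0.534, -0.01, 0.213], [0.593, 0.215, 0.052]]
```

```bash
cat > plan.py <<'E'
from fit import *
from scipy.spatial.transform import Rotation as Ro
A=-.09; H=np.array([.5845,.1005,.04]); TH=np.radians(50)
ex=np.array([np.cos(A),np.sin(A),0]); ey=np.array([-np.sin(A),np.cos(A),0]); ez=np.array([0,0,1.])
z=np.sin(TH)*ex-np.cos(TH)*ez; RT=np.c_[np.cross(ey,z),ey,z]
u=np.cos(TH)*ex+np.sin(TH)*ez
def tcp(t,r=.135,gap=0):  # TCP at which the upper finger edge touches the face at lean t
    return H+r*(np.sin(t)*ex+np.cos(t)*ez)+(.0045+gap)*(-np.cos(t)*ex+np.sin(t)*ez)-.011*u
def go(P,R=RT):
    s=bot.sense(); print('shift',((P-s['position'])/.4).round(4),'turn',(Ro.from_matrix(R@s['tcp_rot'].T).as_rotvec()/np.pi).round(4))
E
python3 - <<'E'
from plan import *
for t in(-.225,0,.2,.4,.524): print(t,tcp(t).round(3))
go(tcp(-.225)-.12*ex+.03*ez)
E
```

```text
-0.225 [0.543 0.104 0.162]
0 [0.573 0.102 0.167]
0.2 [0.6   0.099 0.165]
0.4 [0.626 0.097 0.158]
0.524 [0.641 0.095 0.151]
shift [ 0.5085 -0.9041 -0.098 ] turn [-0.0722 -0.2696  0.102 ]
```

move_arm(
  commands=[
    [[0.03, -0.08, 0.02], [-0.006, -0.025, 0.01], -1],
    [[0.08, -0.18, 0.03], [-0.014, -0.054, 0.02], -1],
    [[0.13, -0.28, 0.03], [-0.022, -0.08, 0.03], -1],
    [[0.18, -0.38, 0.03], [-0.03, -0.108, 0.04], -1],
    [[0.23, -0.48, 0.03], [-0.036, -0.135, 0.05], -1],
  ],
  squeeze=20,
)

```text
clock: 1.42
position: [0.3127, 0.2837, 0.2436]
tcp_rot: [[-0.869, 0.259, 0.421], [0.251, 0.965, -0.076], [-0.426, 0.04, -0.904]]
wrist_force: [0.3, -0.8, 0.1]
grip_width: -0.002
grip_force: 0.0
```

```bash
python3 -c "
from plan import *
go(tcp(-.225)-.12*ex+.03*ez); s=bot.sense(); print(s['clock'],s['position'],s['qpos'],s['wrist_force'])"
```

```text
shift [ 0.2773 -0.4216 -0.1287] turn [-0.0365 -0.1335  0.0513]
1.425 [0.31265005 0.28366732 0.24364139] [ 0.82329234  0.04602682  1.95781572 -0.46146946  0.94153793 -0.23815156] [ 0.26712877 -0.81100637  0.13043134]
```

move_arm(
  commands=[
    [[0.07, -0.1, -0.02], [-0.009, -0.033, 0.012], -1],
    [[0.13, -0.2, -0.05], [-0.018, -0.066, 0.025], -1],
    [[0.19, -0.3, -0.08], [-0.027, -0.1, 0.038], -1],
    [[0.24, -0.38, -0.11], [-0.034, -0.125, 0.048], -1],
    [[0.277, -0.422, -0.129], [-0.0365, -0.1335, 0.0513], -1],
  ],
)

```text
clock: 2.05
position: [0.4174, 0.1049, 0.2437]
tcp_rot: [[-0.692, 0.096, 0.716], [0.069, 0.995, -0.067], [-0.719, 0.003, -0.695]]
wrist_force: [0.5, 0.5, -0.3]
grip_width: -0.0
grip_force: 0.0
```

Run:
```python
from plan import *
go(tcp(-.225)-.12*ex+.03*ez); go(tcp(-.225,gap=.025)); go(tcp(-.225,gap=-.0));
s,p=snap('scene'); a=p['frame']; _,p=snap('top'); b=p['frame']; s,p=snap('wrist'); 
print(s['clock'],s['position'],s['qpos'])
cv2.imwrite('pics/c2.png',np.hstack([cv2.resize(x,(400,400)) for x in(a[140:290,200:350],b[130:280,190:340])]))
cv2.imwrite('pics/w1.png',p['frame'])
```

```text
shift [ 0.0156  0.0254 -0.1288] turn [-0.003  -0.0223  0.0019]
shift [ 0.2537  0.0039 -0.2178] turn [-0.003  -0.0223  0.0019]
shift [ 0.3143 -0.0016 -0.2038] turn [-0.003  -0.0223  0.0019]
2.15 [0.41869802 0.10898629 0.2449531 ] [ 0.24767866 -0.11536157  2.32382165 -0.99579499  0.28268893 -0.35071346]
```

View pics/c2.png

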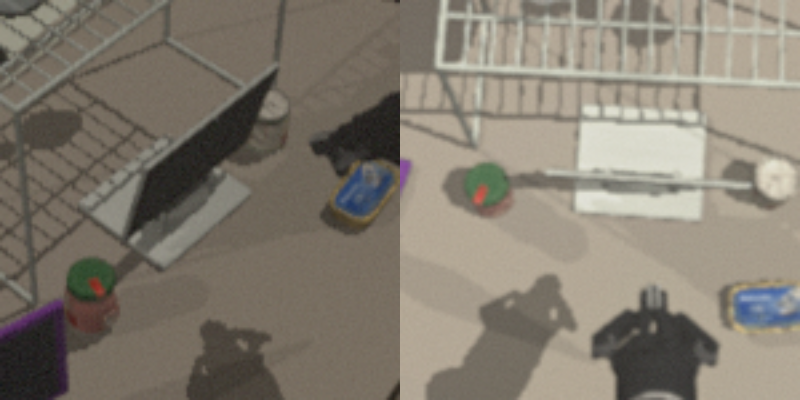

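View pics/w1.png

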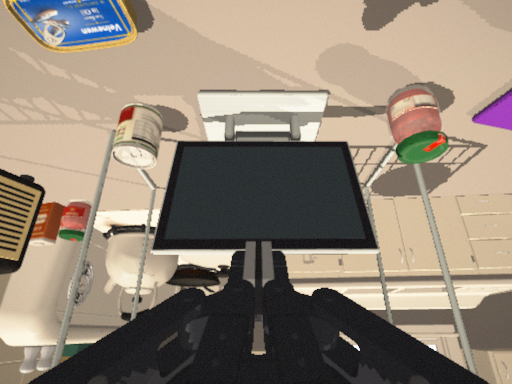

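The crop shows the grey stand with the screen still tipped forward (top edge at crop x 545–750, y 172–185). The wrist view shows the glass face at (265,195) straight ahead of the shut fingers, the tin left at (137,135) and the jar right at (417,125). The choice of stand is confirmed. Joints 4 and 5 are close to their limits, so I fit the kinematics and choose a feasible tilt.

```bash
cat > kin.py <<'E'
from plan import *
D=[([.992008,.342158,1.524305,0,1.275401,-.145998],[.2201235,.47654,.231167],[[-.907798,.419407,0],[.419407,.907798,0],[0,0,-1]]),
([.82329,.046027,1.957816,-.461469,.941538,-.238152],[.31265,.283667,.243641],[[-.869,.259,.421],[.251,.965,-.076],[-.426,.04,-.904]])]
s=bot.sense(); D.append((s['qpos'],s['position'],s['tcp_rot']))
def fk(q,p,sg=(1,1)):
    h,a1,L1,e,L2,L3=p
    r1=Ro.from_euler('z',q[0]); r2=r1*Ro.from_euler('y',q[1]); r3=r2*Ro.from_euler('y',q[2])
    r4=r3*Ro.from_euler('z',sg[0]*q[3]); r5=r4*Ro.from_euler('y',q[4]); r6=r5*Ro.from_euler('z',sg[1]*q[5])
    x=np.array([0,0,h])+r1.apply([a1,0,0])+r2.apply([0,0,L1])+r3.apply([e,0,L2])+r5.apply([0,0,L3])
    return x,r6.as_matrix()
best=None
for s4 in(1,-1):
  for s6 in(1,-1):
    f=lambda p:np.concatenate([fk(q,p,(s4,s6))[0]-x for q,x,_ in D])
    o=least_squares(f,[.3,0,.4,0,.4,.25]); 
    # constant tool offset about z
    Rs=[fk(q,o.x,(s4,s6))[1].T@np.array(R) for q,_,R in D]
    e=max(abs(Rs[0]-Rs[2]).max(),abs(Rs[0]-Rs[1]).max())
    if best is None or o.cost+e<best[0]: best=(o.cost+e,o.x,(s4,s6),Rs[0])
_,PK,SG,RO=best
LO=np.array([-2.53,-.77,.04,-1,.28,-3.11]);HI=np.array([2.53,2.02,2.7,4.14,2.66,3.11])
def ik(P,R,q0):
    def f(q):
        x,r=fk(q,PK,SG); return np.r_[(x-P)*5,Ro.from_matrix(R.T@r@RO).as_rotvec()]
    o=least_squares(f,np.clip(q0,LO+.01,HI-.01),bounds=(LO,HI)); return o.x,np.linalg.norm(o.fun)
def tool(th,head):
    ex=np.array([np.cos(head),np.sin(head),0]); ey=np.array([-np.sin(head),np.cos(head),0])
    z=np.sin(th)*ex-np.cos(th)*np.array([0,0,1]); return np.c_[np.cross(ey,z),ey,z]
E
python3 - <<'E'
from kin import *
print(best)
for th in(35,40,45,50):
  for hd in(-.09,.05,.15):
    o=[]
    for t in(None,-.225,.2,.524):
        P=tcp(-.225)-.10*ex+.05*ez if t is None else tcp(t)
        q,e=min((ik(P,tool(np.radians(th),hd),q0) for q0 in(s['qpos'],[.2,.3,1.7,0,.6,0])),key=lambda a:a[1])
        o.append((round(e,3),q[[1,2,3,4]].round(2).tolist()))
    print(th,hd,o)
E
```

```text
(np.float64(0.0037708324183973537), array([-0.46954463,  0.30022783,  0.50823025, -0.28817744, -0.03940022,
        0.07064538]), (1, 1), array([[-1.80038261e-06, -9.99999684e-01, -2.68459609e-04],
       [ 9.99999719e-01, -1.78978511e-06, -3.94754439e-05],
       [ 3.94749510e-05, -2.68459605e-04,  9.99999963e-01]]))
35 -0.09 [(np.float64(0.0), [0.43, 0.97, -0.23, 1.18]), (np.float64(0.15), [0.02, 2.49, -1.0, 0.28]), (np.float64(0.139), [0.14, 2.34, -1.0, 0.28]), (np.float64(0.165), [0.22, 2.27, -1.0, 0.28])]
35 0.05 [(np.float64(0.0), [0.42, 0.96, -0.14, 1.16]), (np.float64(0.202), [0.03, 2.48, -1.0, 0.28]), (np.float64(0.186), [0.18, 2.22, -0.44, 0.28]), (np.float64(0.206), [0.27, 2.13, -0.35, 0.28])]
35 0.15 [(np.float64(0.0), [0.42, 0.96, -0.07, 1.15]), (np.float64(0.229), [0.07, 2.36, -0.21, 0.28]), (np.float64(0.196), [0.2, 2.19, -0.05, 0.28]), (np.float64(0.212), [0.28, 2.1, 0.01, 0.28])]
40 -0.09 [(np.float64(0.0), [0.43, 0.93, -0.26, 1.13]), (np.float64(0.0), [0.63, 0.75, -0.22, 1.09]), (np.float64(0.0), [0.66, 0.88, -0.22, 0.93]), (np.float64(0.0), [0.71, 0.9, -0.22, 0.86]
[... 838 characters left out ...]
0.0), [0.64, 0.72, -0.04, 1.0]), (np.float64(0.0), [0.67, 0.84, -0.01, 0.85]), (np.float64(0.0), [0.72, 0.86, 0.0, 0.78])]
50 -0.09 [(np.float64(0.0), [0.45, 0.87, -0.34, 1.02]), (np.float64(0.0), [0.65, 0.69, -0.29, 0.97]), (np.float64(0.0), [0.68, 0.81, -0.29, 0.82]), (np.float64(0.0), [0.73, 0.82, -0.29, 0.75])]
50 0.05 [(np.float64(0.0), [0.44, 0.86, -0.21, 0.98]), (np.float64(0.0), [0.64, 0.69, -0.15, 0.95]), (np.float64(0.0), [0.68, 0.81, -0.13, 0.79]), (np.float64(0.0), [0.73, 0.82, -0.12, 0.73])]
50 0.15 [(np.float64(0.0), [0.44, 0.86, -0.11, 0.97]), (np.float64(0.0), [0.64, 0.69, -0.04, 0.94]), (np.float64(0.0), [0.68, 0.81, -0.02, 0.79]), (np.float64(0.0), [0.73, 0.82, 0.0, 0.72])]
```

```bash
sed -i 's/^    f=lambda p:np.concatenate(.*/    f=lambda p:np.concatenate([fk(q,p,(s4,s6))[0]-x for q,x,_ in D]+[.002*(p-np.array([.3,0,.4,0,.4,.25]))])/' kin.py
python3 - <<'E'
from kin import *
print(best[0],PK.round(4),[np.round(fk(q,PK,SG)[0]-x,4).tolist() for q,x,_ in D])
for th in(35,40,45,50):
  for hd in(-.09,.05,.15):
    o=[]
    for t in(None,-.225,.2,.524):
        P=tcp(-.225)-.10*ex+.05*ez if t is None else tcp(t)
        q,e=min((ik(P,tool(np.radians(th),hd),q0) for q0 in(s['qpos'],[.2,.3,1.7,0,.6,0])),key=lambda a:a[1])
        o.append((round(e,3),q[[1,2,3,4]].round(2).tolist()))
    print(th,hd,o)
E
```

```text
0.003772831772656469 [-0.4671  0.3003  0.5073 -0.2869 -0.0388  0.0707] [[0.0627, -0.0438, -0.0054], [-0.005, 0.0108, 0.0087], [0.0027, -0.0195, -0.0033]]
35 -0.09 [(np.float64(0.0), [0.43, 0.96, -0.23, 1.18]), (np.float64(0.15), [0.02, 2.48, -1.0, 0.28]), (np.float64(0.139), [0.14, 2.34, -1.0, 0.28]), (np.float64(0.164), [0.23, 2.27, -1.0, 0.28])]
35 0.05 [(np.float64(0.0), [0.42, 0.96, -0.14, 1.16]), (np.float64(0.202), [0.03, 2.47, -1.0, 0.28]), (np.float64(0.186), [0.19, 2.22, -0.44, 0.28]), (np.float64(0.206), [0.28, 2.12, -0.35, 0.28])]
35 0.15 [(np.float64(0.0), [0.42, 0.96, -0.07, 1.15]), (np.float64(0.23), [0.07, 2.35, -0.21, 0.28]), (np.float64(0.196), [0.2, 2.18, -0.05, 0.28]), (np.float64(0.211), [0.29, 2.1, 0.01, 0.28])]
40 -0.09 [(np.float64(0.0), [0.43, 0.93, -0.26, 1.13]), (np.float64(0.0), [0.63, 0.75, -0.22, 1.09]), (np.float64(0.0), [0.66, 0.88, -0.22, 0.93]), (np.float64(0.0), [0.71, 0.9, -0.22, 0.86])]
40 0.05 [(np.float64(0.0), [0.43, 0.93, -0.16, 1.1]), (np.float64(0.0), [0.63, 0.75, -0.11, 1.07]), (np.float64(0.237), [0.16, 2.27, -1.0, 0.28]), (np.float64(0.0),
[... 669 characters left out ...]
64(0.0), [0.64, 0.72, -0.04, 1.0]), (np.float64(0.0), [0.67, 0.84, -0.01, 0.85]), (np.float64(0.0), [0.72, 0.85, 0.0, 0.78])]
50 -0.09 [(np.float64(0.0), [0.45, 0.86, -0.34, 1.03]), (np.float64(0.0), [0.65, 0.69, -0.29, 0.98]), (np.float64(0.0), [0.68, 0.81, -0.29, 0.82]), (np.float64(0.0), [0.73, 0.82, -0.29, 0.76])]
50 0.05 [(np.float64(0.0), [0.44, 0.86, -0.21, 0.99]), (np.float64(0.0), [0.65, 0.69, -0.15, 0.95]), (np.float64(0.0), [0.68, 0.8, -0.13, 0.8]), (np.float64(0.0), [0.73, 0.82, -0.12, 0.73])]
50 0.15 [(np.float64(0.0), [0.44, 0.86, -0.11, 0.97]), (np.float64(0.0), [0.64, 0.68, -0.04, 0.94]), (np.float64(0.0), [0.68, 0.8, -0.02, 0.79]), (np.float64(0.0), [0.73, 0.82, 0.0, 0.72])]
```

```bash
sed -i 's/h,a1,L1,e,L2,L3=p/h,a1,L1,e,L2,L3,dy,w=p/; s/apply(\[a1,0,0\])/apply([a1,dy,0])/; s/r5.apply(\[0,0,L3\])/r5.apply([w,0,L3])/; s/\[.3,0,.4,0,.4,.25\]/[.3,0,.4,0,.4,.25,.07,0]/g' kin.py
python3 - <<'E'
from kin import *
print(best[0],PK.round(4),[np.round(fk(q,PK,SG)[0]-x,4).tolist() for q,x,_ in D])
for th in(35,40,45,50):
  for hd in(-.09,.05,.15,.3):
    o=[]
    for t in(None,-.225,.2,.524):
        P=tcp(-.225)-.10*ex+.05*ez if t is None else tcp(t)
        q,e=min((ik(P,tool(np.radians(th),hd),q0) for q0 in(s['qpos'],[.2,.3,1.7,0,.6,0])),key=lambda a:a[1])
        o.append((round(float(e),3),q[[1,2,3,4]].round(2).tolist()))
    print(th,hd,o)
E
```

```text
0.0005272457435440102 [0.2231 0.     0.5061 0.0466 0.3797 0.3135 0.0764 0.    ] [[-0.0, -0.0, 0.0], [0.0, 0.0, -0.0], [-0.0, -0.0, 0.0]]
35 -0.09 [(0.0, [0.01, 2.19, -0.44, 0.39]), (0.017, [0.26, 2.05, -0.49, 0.28]), (0.0, [0.34, 1.93, -0.37, 0.29]), (0.0, [0.42, 1.84, -0.34, 0.29])]
35 0.05 [(0.0, [-0.01, 2.21, -0.09, 0.34]), (0.042, [0.25, 2.04, -0.01, 0.28]), (0.012, [0.33, 1.93, 0.03, 0.28]), (0.009, [0.41, 1.85, 0.06, 0.28])]
35 0.15 [(0.0, [-0.02, 2.22, 0.19, 0.34]), (0.032, [0.24, 2.06, 0.36, 0.28]), (0.001, [0.33, 1.95, 0.34, 0.28]), (0.0, [0.41, 1.86, 0.35, 0.28])]
35 0.3 [(0.0, [-0.03, 2.22, 0.52, 0.42]), (0.0, [0.25, 2.08, 0.74, 0.31]), (0.0, [0.33, 1.94, 0.64, 0.36]), (0.0, [0.41, 1.85, 0.63, 0.36])]
40 -0.09 [(0.0, [0.0, 2.26, -0.76, 0.28]), (0.074, [0.27, 2.08, -0.98, 0.28]), (0.062, [0.34, 1.94, -0.68, 0.28]), (0.065, [0.42, 1.86, -0.61, 0.28])]
40 0.05 [(0.048, [-0.03, 2.24, -0.2, 0.28]), (0.124, [0.24, 2.04, -0.06, 0.28]), (0.094, [0.32, 1.93, 0.04, 0.28]), (0.092, [0.41, 1.85, 0.08, 0.28])]
40 0.15 [(0.039, [-0.04, 2.26, 0.4, 0.28]), (0.101, [0.23, 2.1, 0.84, 0.28])
[... 703 characters left out ...]
.085, [0.24, 2.15, 1.25, 0.28]), (0.055, [0.32, 2.04, 1.25, 0.28]), (0.052, [0.41, 1.95, 1.26, 0.28])]
50 -0.09 [(0.129, [-0.01, 2.28, -1.0, 0.28]), (0.206, [0.26, 2.08, -1.0, 0.28]), (0.184, [0.34, 1.97, -1.0, 0.28]), (0.186, [0.42, 1.88, -1.0, 0.28])]
50 0.05 [(0.167, [-0.02, 2.28, -1.0, 0.28]), (0.254, [0.25, 2.08, -1.0, 0.28]), (0.241, [0.34, 1.96, -1.0, 0.28]), (0.248, [0.42, 1.88, -1.0, 0.28])]
50 0.15 [(0.117, [-0.06, 2.38, 1.36, 0.28]), (0.189, [0.23, 2.16, 1.36, 0.28]), (0.163, [0.31, 2.05, 1.36, 0.28]), (0.161, [0.4, 1.96, 1.36, 0.28])]
50 0.3 [(0.092, [-0.06, 2.36, 1.27, 0.28]), (0.166, [0.23, 2.15, 1.26, 0.28]), (0.137, [0.32, 2.04, 1.27, 0.28]), (0.134, [0.4, 1.95, 1.27, 0.28])]
```

```bash
sed -i 's/radians(50)/radians(34)/' plan.py
python3 - <<'E'
from kin import *
for t,g in((-.225,.06),(-.225,.03),(-.225,0),(.2,0),(.45,0),(.524,0)):
    q,e=ik(tcp(t,gap=g),RT,[.2,.2,2,-.4,.35,-.3]); print(t,g,tcp(t,gap=g).round(4),round(float(e),4),q.round(2))
go(tcp(-.225,gap=.06)); go(tcp(-.225,gap=.03))
E
```

```text
-0.225 0.06 [0.4828 0.1097 0.1511] 0.0327 [ 0.17  0.2   2.16 -0.63  0.28 -0.74]
-0.225 0.03 [0.5119 0.107  0.1577] 0.0179 [ 0.14  0.22  2.11 -0.52  0.28 -0.87]
-0.225 0 [0.5411 0.1044 0.1644] 0.0005 [ 0.12  0.25  2.05 -0.43  0.28 -0.98]
0.2 0 [0.5977 0.0993 0.1671] 0.0 [ 0.09  0.33  1.92 -0.32  0.32 -1.11]
0.45 0 [0.6299 0.0964 0.1574] 0.0 [ 0.08  0.39  1.85 -0.3   0.32 -1.15]
0.524 0 [0.6388 0.0956 0.153 ] 0.0 [ 0.07  0.41  1.83 -0.29  0.32 -1.15]
shift [ 0.1617 -0.0013 -0.2335] turn [ 0.0038  0.0667 -0.0007]
shift [ 0.2345 -0.0078 -0.2168] turn [ 0.0038  0.0667 -0.0007]
```

move_arm(
  commands=[
    [[0.02, 0.0, -0.01], [0.0, 0.03, 0.0], -1],
    [[0.06, 0.0, -0.03], [0.0, 0.06, 0.0], -1],
    [[0.1, -0.005, -0.05], [0.0, 0.08, 0.0], -1],
    [[0.14, -0.01, -0.07], [0.0, 0.08, 0.0], -1],
    [[0.17, -0.01, -0.08], [0.0, 0.08, 0.0], -1],
  ],
)

```text
clock: 2.82
position: [0.4856, 0.108, 0.2109]
tcp_rot: [[-0.85, 0.082, 0.52], [0.061, 0.997, -0.057], [-0.523, -0.016, -0.852]]
wrist_force: [0.7, 0.8, 0.2]
grip_width: 0.003
grip_force: 0.0
```

Run:
```python
from kin import *
print(s['clock'],s['position'],s['qpos'].round(3),s['wrist_force'])
go(tcp(-.225,gap=.03));go(tcp(-.225,gap=.015)); go(tcp(-.225))
```

```text
2.825 [0.48561641 0.1080167  0.21086299] [ 0.149  0.094  2.064 -0.3    0.467 -1.111] [0.69342151 0.84105267 0.16337659]
shift [ 0.0658 -0.0024 -0.1328] turn [ 0.004  -0.0142 -0.0026]
shift [ 0.1022 -0.0057 -0.1244] turn [ 0.004  -0.0142 -0.0026]
shift [ 0.1386 -0.009  -0.1161] turn [ 0.004  -0.0142 -0.0026]
```

move_arm(
  commands=[
    [[0.0, 0.0, -0.04], [0.002, -0.006, -0.001], -1],
    [[0.01, 0.0, -0.09], [0.004, -0.012, -0.002], -1],
    [[0.04, -0.002, -0.13], [0.004, -0.014, -0.003], -1],
    [[0.07, -0.003, -0.13], [0.004, -0.014, -0.003], -1],
    [[0.09, -0.005, -0.127], [0.004, -0.014, -0.003], -1],
  ],
)

```text
clock: 3.45
position: [0.5229, 0.1063, 0.1652]
tcp_rot: [[-0.828, 0.095, 0.553], [0.077, 0.995, -0.055], [-0.556, -0.003, -0.831]]
wrist_force: [-0.5, -0.2, 0.2]
grip_width: -0.003
grip_force: 0.0
```

Run:
```python
from kin import *
print(s['clock'],s['position'],s['qpos'].round(3),s['wrist_force'])
for t in(-.225,-.15,-.075,0,.075): go(tcp(t))
```

```text
3.45 [0.52287427 0.10633505 0.16520674] [ 0.132  0.227  2.084 -0.474  0.283 -0.924] [-0.53363473 -0.21029196  0.20170731]
shift [ 0.0454 -0.0048 -0.0019] turn [ 0.0007 -0.0013  0.0016]
shift [ 0.07   -0.007   0.0036] turn [ 0.0007 -0.0013  0.0016]
shift [ 0.095  -0.0093  0.0073] turn [ 0.0007 -0.0013  0.0016]
shift [ 0.1202 -0.0115  0.0091] turn [ 0.0007 -0.0013  0.0016]
shift [ 0.1454 -0.0138  0.009 ] turn [ 0.0007 -0.0013  0.0016]
```

Slow advance to contact (about 5 mm per row).

move_arm(
  commands=[
    [[0.013, -0.001, 0.0], [0, 0, 0], -1],
    [[0.026, -0.002, 0.0], [0, 0, 0], -1],
    [[0.038, -0.003, 0.0], [0, 0, 0], -1],
    [[0.05, -0.005, 0.0], [0, 0, 0], -1],
    [[0.062, -0.006, 0.002], [0, 0, 0], -1],
  ],
)

```text
clock: 4.08
position: [0.5463, 0.1028, 0.1652]
tcp_rot: [[-0.829, 0.097, 0.551], [0.079, 0.995, -0.057], [-0.554, -0.004, -0.833]]
wrist_force: [-6.5, 1.0, 2.7]
grip_width: -0.004
grip_force: 2.6
```

Run:
```python
from kin import *
print(s['clock'],s['position'],s['qpos'].round(3),s['wrist_force'])
for t in(-.15,-.075,0,.075,.15): go(tcp(t))
s,p=snap('scene'); a=p['frame']; _,p=snap('top'); b=p['frame']; 
cv2.imwrite('pics/c3.png',np.hstack([cv2.resize(x,(400,400),interpolation=cv2.INTER_CUBIC) for x in(a[140:260,210:330],b[120:240,210:330])]))
```

```text
4.075 [0.54630106 0.10277976 0.16516192] [ 0.116  0.261  2.031 -0.423  0.298 -0.987] [-6.514107    0.99920862  2.65201688]
shift [0.0115 0.0019 0.0037] turn [ 0.001  -0.0021  0.0023]
shift [ 0.0364 -0.0004  0.0074] turn [ 0.001  -0.0021  0.0023]
shift [ 0.0616 -0.0026  0.0092] turn [ 0.001  -0.0021  0.0023]
shift [ 0.0868 -0.0049  0.0091] turn [ 0.001  -0.0021  0.0023]
shift [ 0.1119 -0.0072  0.0071] turn [ 0.001  -0.0021  0.0023]
```

View pics/c3.png

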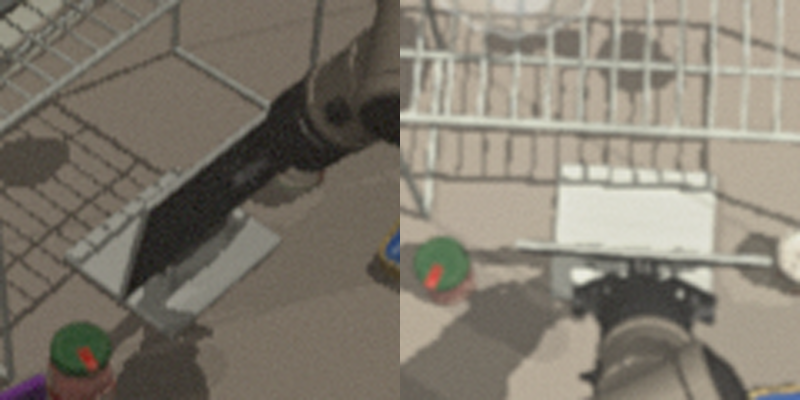

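Contact made: the fingertips touch the glass in the middle (6.5 N), and the screen's upper edge runs from crop (517,243) to (770,262) in the top view, with jar and tin untouched. I solve the tilt from this and push on.

```bash
cat > tilt.py <<'E'
from kin import *
from scipy.optimize import brentq
def tilt(p,ends):
    o=[]
    for i,uv in zip((4,5),ends):
        o.append(brentq(lambda t:proj(p,model([*H[:2],A,t]))[i,1]-uv[1],-.35,1.05))
    return np.round(o,3)
E
python3 - <<'E'
from tilt import *
_,p=snap('top'); k=.3
print(tilt(p,[((517-400+.5)*k-.5+210,(243+.5)*k-.5+120),((770-400+.5)*k-.5+210,(262+.5)*k-.5+120)]))
print(tilt(p,[(0,(260.5)/4-.5+130),(0,(279.5)/4-.5+130)]))
for d in optics.cut_out('screen',p): 
    ys,xs=np.nonzero(d['mask']); print(d['conf'],xs.min(),xs.max(),ys.min(),ys.max())
    if xs.mean()>200:
        for c in(247,250,255,260,310,315,320,325): 
            y=ys[xs==c]; print(c,y.min() if len(y) else 0,y.max() if len(y) else 0)
print(proj(p,model([*H[:2],A,-.15]))[4:6], proj(p,model([*H[:2],A,.524]))[4:6])
g=cv2.cvtColor(p['frame'],cv2.COLOR_BGR2GRAY)
print(g[185:206,[246,248,250,252]].T, g[188:209,[332,335,338]].T)
E
```

```text
[-0.19  -0.207]
[-0.225 -0.226]
0.53 245 321 192 200
247 192 195
250 192 195
255 193 196
260 193 196
310 197 199
315 197 199
320 197 199
325 0 0
[[243.81366613 190.17375688]
 [321.47778426 194.84200187]] [[246.70965634 155.8115755 ]
 [321.07366021 160.16372669]]
[[173 174 173 173 174 172 179 194 195 140 102 108 112 118 136 168 168 160
  158 149 119]
 [175 173 172 173 172 173 171 185 198 153  96 102 115 115 131 158 172 168
  147 113 107]
 [174 171 171 172 173 172 167 175 200 168 101  94 111 113 113 140 168 159
  122 104  98]
 [174 174 174 172 171 173 160 166 186 166  96  92 112 117 114 130 139 125
  108 108 100]] [[135 160 198 214 214 211 212 206 196 191 201 205 204 203 199 196 169 126
  120 140 161]
 [138 133 164 195 214 216 215 206 209 215 213 209 209 207 195 164 150 150
  156 161 162]
 [173 155 131 146 160 172 180 178 174 174 177 167 163 173 172 162 156 160
  156 160 160]]
```

move_arm(
  commands=[
    [[0.014, 0.0, 0.003], [0, 0, 0], -1],
    [[0.029, -0.001, 0.006], [0, 0, 0], -1],
    [[0.044, -0.002, 0.008], [0, 0, 0], -1],
    [[0.059, -0.003, 0.009], [0, 0, 0], -1],
    [[0.074, -0.004, 0.009], [0.001, -0.002, 0.002], -1],
  ],
)

```text
clock: 4.9
position: [0.5759, 0.1008, 0.1686]
tcp_rot: [[-0.826, 0.091, 0.556], [0.075, 0.996, -0.051], [-0.559, -0.0, -0.829]]
wrist_force: [-5.0, -3.2, 1.2]
grip_width: -0.001
grip_force: 2.3
```

Run:
```python
from kin import *
print(s['clock'],s['qpos'].round(3),s['wrist_force'])
for t in(0,.1,.15,.2,.25,.3): go(tcp(t))
```

```text
4.9 [ 0.1    0.298  1.965 -0.353  0.312 -1.075] [-5.01278862 -3.17043588  1.1895131 ]
shift [-0.0124  0.0023  0.0005] turn [ 0.0001 -0.0002  0.0004]
shift [ 0.0212 -0.0008 -0.0001] turn [ 0.0001 -0.0002  0.0004]
shift [ 0.038  -0.0023 -0.0016] turn [ 0.0001 -0.0002  0.0004]
shift [ 0.0546 -0.0038 -0.004 ] turn [ 0.0001 -0.0002  0.0004]
shift [ 0.0711 -0.0053 -0.0072] turn [ 0.0001 -0.0002  0.0004]
shift [ 0.0875 -0.0067 -0.0113] turn [ 0.0001 -0.0002  0.0004]
```

move_arm(
  commands=[
    [[0.016, -0.001, 0.0], [0, 0, 0], -1],
    [[0.032, -0.002, -0.001], [0, 0, 0], -1],
    [[0.048, -0.003, -0.003], [0, 0, 0], -1],
    [[0.063, -0.004, -0.006], [0, 0, 0], -1],
    [[0.078, -0.006, -0.009], [0, 0, 0], -1],
  ],
)

```text
clock: 5.52
position: [0.6076, 0.0986, 0.1654]
tcp_rot: [[-0.825, 0.091, 0.557], [0.075, 0.996, -0.051], [-0.56, 0.0, -0.829]]
wrist_force: [-3.8, -2.6, 1.2]
grip_width: -0.001
grip_force: 2.0
```

Run:
```python
from kin import *
print(s['clock'],s['qpos'].round(3),s['wrist_force'])
for t in(.3,.35,.4,.45,.5): go(tcp(t))
_,p=snap('top')
for d in optics.cut_out('screen',p): 
    ys,xs=np.nonzero(d['mask']); print(d['conf'],xs.min(),xs.max(),ys.min(),ys.max())
    if xs.mean()>200: print([(c,ys[xs==c].min(),ys[xs==c].max()) for c in(247,250,255,310,315,318) if (xs==c).any()])
for t in(.2,.25,.3): print(t,proj(p,model([*H[:2],A,t]))[4:6].round(1).tolist())
```

```text
5.525 [ 0.087  0.35   1.895 -0.316  0.325 -1.122] [-3.77080692 -2.64361401  1.21622974]
shift [ 0.0081 -0.0013 -0.003 ] turn [-0.      0.0002  0.0003]
shift [ 0.0242 -0.0027 -0.0079] turn [-0.      0.0002  0.0003]
shift [ 0.0401 -0.0042 -0.0135] turn [-0.      0.0002  0.0003]
shift [ 0.0556 -0.0056 -0.02  ] turn [-0.      0.0002  0.0003]
shift [ 0.0708 -0.0069 -0.0272] turn [-0.      0.0002  0.0003]
0.67 108 188 186 218
0.62 247 321 167 198
[(247, np.int64(170), np.int64(178)), (250, np.int64(168), np.int64(192)), (255, np.int64(168), np.int64(192)), (310, np.int64(172), np.int64(198)), (315, np.int64(172), np.int64(197)), (318, np.int64(172), np.int64(189))]
0.25 203 374 77 191
[(247, np.int64(77), np.int64(158)), (250, np.int64(78), np.int64(158)), (255, np.int64(79), np.int64(158)), (310, np.int64(94), np.int64(161)), (315, np.int64(92), np.int64(161)), (318, np.int64(90), np.int64(161))]
0.2 [[245.3, 170.4], [321.8, 175.0]]
0.25 [[245.5, 167.9], [321.8, 172.4]]
0.3 [[245.7, 165.4], [321.7, 169.9]]
```

move_arm(
  commands=[
    [[0.012, -0.001, -0.003], [0, 0, 0], -1],
    [[0.025, -0.002, -0.008], [0, 0, 0], -1],
    [[0.037, -0.003, -0.013], [0, 0, 0], -1],
    [[0.049, -0.004, -0.017], [0, 0, 0], -1],
    [[0.057, -0.005, -0.02], [0, 0, 0], -1],
  ],
)

```text
clock: 6.25
position: [0.6311, 0.097, 0.1578]
tcp_rot: [[-0.824, 0.091, 0.559], [0.075, 0.996, -0.05], [-0.561, 0.001, -0.828]]
wrist_force: [-3.0, -1.8, 3.1]
grip_width: -0.001
grip_force: 1.8
```

Run:
```python
from kin import *
print(s['clock'],s['qpos'].round(3),s['wrist_force'])
for t in(.4,.45,.5,.55,.6): go(tcp(t))
_,q=snap('scene'); _,p=snap('top')
a=q['frame']; b=p['frame']
cv2.imwrite('pics/c4.png',np.hstack([cv2.resize(x,(400,400),interpolation=cv2.INTER_CUBIC) for x in(a[150:250,220:320],b[130:230,230:330])]))
for d in optics.cut_out('screen',p): 
    ys,xs=np.nonzero(d['mask']); print(d['conf'],xs.min(),xs.max(),ys.min(),ys.max())
    if xs.mean()>200: print([(c,int(ys[xs==c].min())) for c in(247,250,255,310,315,318) if (xs==c).any()])
for t in(.35,.4,.45,.524): print(t,proj(p,model([*H[:2],A,t]))[4:6].round(1).tolist(),proj(q,model([*H[:2],A,t]))[4:].round(1).tolist())
```

```text
6.25 [ 0.079  0.396  1.847 -0.301  0.324 -1.144] [-2.95526805 -1.83472503  3.14322155]
shift [-0.0185 -0.      0.0054] turn [-0.0002  0.0007  0.0002]
shift [-0.003  -0.0014 -0.001 ] turn [-0.0002  0.0007  0.0002]
shift [ 0.0122 -0.0028 -0.0083] turn [-0.0002  0.0007  0.0002]
shift [ 0.027  -0.0042 -0.0162] turn [-0.0002  0.0007  0.0002]
shift [ 0.0414 -0.0055 -0.0249] turn [-0.0002  0.0007  0.0002]
0.96 247 321 159 196
[(247, 185), (250, 159), (255, 159), (310, 163), (315, 164), (318, 165)]
0.74 109 188 187 218
0.35 [[245.9, 163.1], [321.6, 167.5]] [[230.4, 186.2], [280.3, 148.5], [244.6, 228.8]]
0.4 [[246.2, 160.8], [321.5, 165.3]] [[228.4, 185.6], [278.3, 148.1], [244.5, 228.7]]
0.45 [[246.4, 158.7], [321.3, 163.1]] [[226.6, 185.1], [276.4, 147.8], [244.4, 228.7]]
0.524 [[246.7, 155.8], [321.1, 160.2]] [[223.9, 184.6], [273.6, 147.6], [244.2, 228.6]]
```

View pics/c4.png

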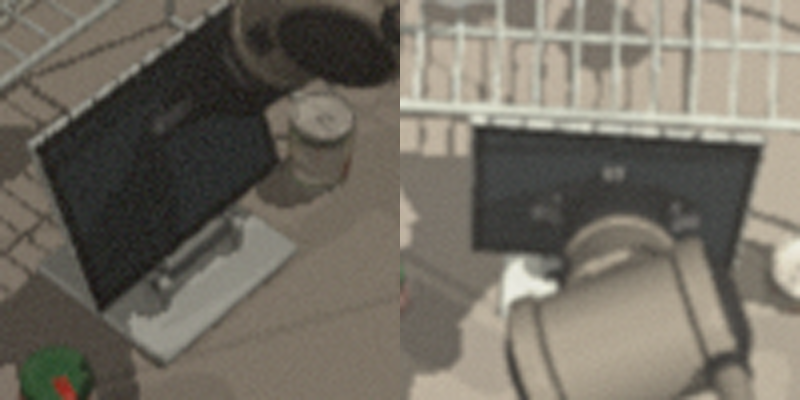

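The screen's upper edge is now at crop (474,121)–(760,140) in the top view, about 0.42 rad; the gripper is clear of the shelf wire above it and the tin at (320,130) left is untouched. About 0.11 rad remains.

move_arm(
  commands=[
    [[0.008, -0.001, -0.004], [0, 0, 0], -1],
    [[0.016, -0.002, -0.009], [0, 0, 0], -1],
    [[0.024, -0.003, -0.014], [0, 0, 0], -1],
    [[0.029, -0.004, -0.017], [0, 0, 0], -1],
    [[0.029, -0.004, -0.017], [0, 0, 0], -1],
  ],
)

```text
clock: 7.02
position: [0.642, 0.0952, 0.1504]
tcp_rot: [[-0.825, 0.091, 0.557], [0.075, 0.996, -0.051], [-0.56, 0.0, -0.829]]
wrist_force: [-0.7, -0.0, 1.0]
grip_width: -0.001
grip_force: 0.0
```

Run:
```python
from kin import *
print(s['clock'],s['qpos'].round(3),s['wrist_force'])
for t in(.5,.55,.6): go(tcp(t))
go(tcp(.52,gap=.08))
_,p=snap('top')
for d in optics.cut_out('screen',p): 
    ys,xs=np.nonzero(d['mask']); print(d['conf'],xs.min(),xs.max(),ys.min(),ys.max())
    if xs.mean()>200: print([(c,int(ys[xs==c].min())) for c in(247,250,255,310,315,318) if (xs==c).any()])
```

```text
7.025 [ 0.074  0.423  1.826 -0.297  0.318 -1.151] [-0.66394743 -0.00798077  0.95708439]
shift [-0.0152  0.0016  0.0102] turn [-0.0001  0.0002  0.0003]
shift [-0.0004  0.0003  0.0022] turn [-0.0001  0.0002  0.0003]
shift [ 0.0141 -0.001  -0.0065] turn [-0.0001  0.0002  0.0003]
shift [-0.1821  0.0167  0.1065] turn [-0.0001  0.0002  0.0003]
0.85 248 320 159 194
[(250, 159), (255, 159), (310, 162), (315, 162), (318, 163)]
0.57 108 188 186 219
```

move_arm(
  commands=[
    [[-0.02, 0.002, 0.004], [0, 0, 0], -1],
    [[-0.06, 0.006, 0.02], [0, 0, 0], -1],
    [[-0.12, 0.012, 0.04], [0, 0, 0], -1],
    [[-0.18, 0.018, 0.05], [0, 0, 0], -1],
    [[-0.22, 0.02, 0.06], [0, 0, 0], -1],
  ],
)

```text
clock: 7.75
position: [0.5522, 0.1035, 0.1753]
tcp_rot: [[-0.825, 0.09, 0.558], [0.075, 0.996, -0.05], [-0.56, 0.0, -0.828]]
wrist_force: [-0.5, 0.4, -0.1]
grip_width: 0.002
grip_force: 0.0
```

Run:
```python
from kin import *
print(s['clock'],s['position'],s['qpos'].round(3),s['wrist_force'])
_,q=snap('scene'); _,p=snap('top')
a=q['frame']; b=p['frame']
cv2.imwrite('pics/c5.png',np.hstack([cv2.resize(x,(400,400),interpolation=cv2.INTER_CUBIC) for x in(a[135:215,210:290],b[130:210,240:330][:, :80])]))
g=cv2.cvtColor(b,cv2.COLOR_BGR2GRAY); print(g[150:170,[250,253,256,312,315,318]].T)
for t in(.4,.45,.5,.524,.55,.6): print(t,proj(p,model([*H[:2],A,t]))[4:6].round(1).tolist(),proj(q,model([*H[:2],A,t]))[4:].round(1).tolist())
```

```text
7.75 [0.5522127  0.10351757 0.17527665] [ 0.112  0.251  2.012 -0.373  0.313 -1.046] [-0.48545787  0.38991836 -0.10518322]
[[143 122 109 118 142 185 221 213 155  79  47  53  54  53  53  52  56  47
   51  54]
 [194 192 189 187 188 203 212 214 163  91  62  68  71  73  71  68  67  62
   58  66]
 [171 172 173 164 139 157 205 216 171  90  61  63  62  64  65  67  65  60
   58  63]
 [188 189 196 196 197 195 194 192 194 213 217 169  91  60  67  75  72  75
   67  65]
 [179 174 178 176 175 176 175 170 175 194 216 178 101  60  61  73  73  67
   66  66]
 [176 177 174 176 177 178 178 173 173 187 212 185 113  59  53  61  66  71
   75  80]]
0.4 [[246.2, 160.8], [321.5, 165.3]] [[228.4, 185.6], [278.3, 148.1], [244.5, 228.7]]
0.45 [[246.4, 158.7], [321.3, 163.1]] [[226.6, 185.1], [276.4, 147.8], [244.4, 228.7]]
0.5 [[246.6, 156.7], [321.2, 161.1]] [[224.8, 184.7], [274.5, 147.7], [244.2, 228.6]]
0.524 [[246.7, 155.8], [321.1, 160.2]] [[223.9, 184.6], [273.6, 147.6], [244.2, 228.6]]
0.55 [[246.8, 154.9], [321.0, 159.2]] [[223.0, 184.5], [272.7, 147.6], [244.1, 228.6]]
0.6 [[247.0, 153.1], [320.8, 157.4]] [[221.4, 184.4], [270.9, 147.7], [244.0, 228.6]]
```

View pics/c5.png

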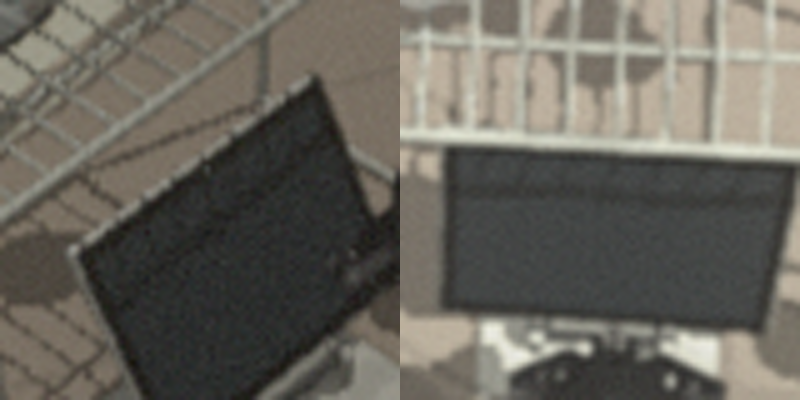

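The top view's upper edge is now hidden under the shelf's front wire (crop y 140–160), and the scene view shows its corners at crop (75,250) and (315,78), giving 0.51–0.55 rad. I back off further and check with the wrist camera.

move_arm(
  commands=[
    [[-0.03, 0.0, 0.02], [0, 0.003, 0], -1],
    [[-0.08, 0.005, 0.05], [0, 0.006, 0], -1],
    [[-0.13, 0.01, 0.08], [0, 0.01, 0], -1],
    [[-0.17, 0.01, 0.09], [0, 0.014, 0], -1],
    [[-0.17, 0.01, 0.09], [0, 0.014, 0], -1],
  ],
)

```text
clock: 8.48
position: [0.4857, 0.1074, 0.2113]
tcp_rot: [[-0.848, 0.09, 0.522], [0.075, 0.996, -0.05], [-0.524, -0.003, -0.852]]
wrist_force: [-0.3, -0.6, 0.1]
grip_width: -0.005
grip_force: 0.0
```

Run:
```python
from kin import *
import pickle
s,p=snap('wrist','w2.png'); print(s['clock'],s['position'],s['wrist_force'])
pickle.dump((s,p),open('w2.pkl','wb'))
cv2.imwrite('pics/w2b.png',cv2.resize(p['frame'],(800,600),interpolation=cv2.INTER_CUBIC))
```

```text
8.475 [0.48570741 0.10738572 0.21129836] [-0.31640241 -0.55335008  0.09344641]
```

View pics/w2b.png

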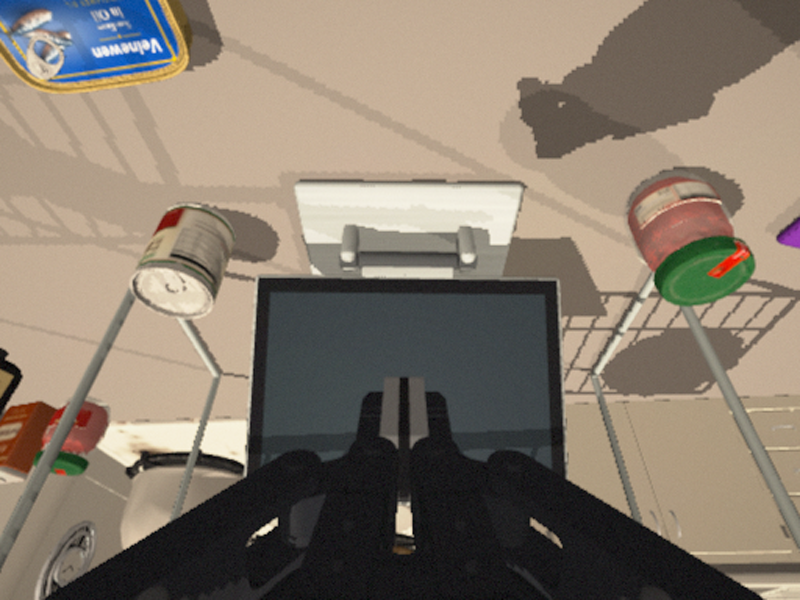

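```bash
cat > wf.py <<'E'
from kin import *
import pickle
s2,p2=pickle.load(open('w2.pkl','rb')); T=np.array(p2['tool_from_camera'])
q1=[.24767866,-.11536157,2.32382165,-.99579499,.28268893,-.35071346]
x1,R1=fk(q1,PK,SG); R1=R1@RO; print(x1)
def cam(x,R):
    M=np.eye(4);M[:3,:3]=R;M[:3,3]=x; return dict(p2,extrinsics=M@T)
c1=cam(x1,R1); c2=cam(s2['position'],s2['tcp_rot'])
S=lambda u,v:((u+.5)*.64-.5,(v+.5)*.64-.5)
o2=np.array([S(523,184),S(296,182),S(561,279),S(258,279)]); e2=np.array([S(565,470),S(247,470)])
o1=np.array([(328,91),(198,92),(350,141),(178,141),(378,249),(154,249)],float)
def pts(x,y,a,t,rs):
    R=Ro.from_euler('z',a).as_matrix(); P=[[-.045,.085,.011],[-.045,-.085,.011]]
    for r in rs:
        for yy in(.115,-.115): P.append([r*np.sin(t)-.0045*np.cos(t),yy,.04+r*np.cos(t)+.0045*np.sin(t)])
    return np.array(P)@R.T+[x,y,0]
def f(k):
    x,y,a,ta,tb=k[:5]
    A1=proj(c1,pts(x,y,a,ta,(.012,.177)))-o1
    P=proj(c2,pts(x,y,a,tb,(.012,.177))); A2=P[:4]-o2
    E=[]
    for i,j,e in((2,4,e2[0]),(3,5,e2[1])):
        E.append(P[i,0]+(P[j,0]-P[i,0])*(e[1]-P[i,1])/(P[j,1]-P[i,1])-e[0])
    return np.r_[A1.ravel(),A2.ravel(),E]
r=least_squares(f,[.5845,.1,-.09,-.22,.52],loss='soft_l1'); J=np.linalg.inv(r.jac.T@r.jac)
print(r.x.round(4),np.sqrt(np.diag(J)).round(4)); print(f(r.x).round(1))
P=proj(c2,pts(*r.x[:3],r.x[4],(.012,.177))); print(P.round(0).tolist())
E
python3 wf.py
```

```text
[0.41870342 0.10898704 0.24495549]
[ 0.5882  0.103  -0.1121 -0.2452  0.596 ] [0.0016 0.0008 0.0089 0.0128 0.0197]
[ 2.5  6.1 -0.6  3.7 -0.9 -0.8 -1.  -2.   5.8  0.7 -4.3  1.2  3.   4.8
 -0.8  3.2  0.5 -0.4 -1.  -3.6  0.2  0.6]
[[338.0, 122.0], [188.0, 119.0], [359.0, 178.0], [164.0, 175.0], [362.0, 322.0], [158.0, 321.0]]
```

```bash
cat >> wf.py <<'E'
print('--- free camera')
def g(k):
    global c1,c2
    D=np.eye(4); D[:3,:3]=Ro.from_rotvec(k[5:8]).as_matrix(); D[:3,3]=k[8:11]
    for nm,x,R in(('c1',x1,R1),('c2',s2['position'],s2['tcp_rot'])):
        M=np.eye(4);M[:3,:3]=R;M[:3,3]=x; globals()[nm]=dict(p2,extrinsics=M@T@D)
    return np.r_[f(k),k[5:8]/.015,k[8:11]/.002,(k[0]-.5845)/.004,(k[1]-.1005)/.004,(k[2]+.09)/.02]
r=least_squares(g,[.5845,.1,-.09,-.22,.52]+[0]*6,loss='soft_l1'); J=np.linalg.inv(r.jac.T@r.jac)
print(r.x.round(4),np.sqrt(np.diag(J)).round(4)[:5]); print(g(r.x).round(1))
E
python3 wf.py | sed -n '/---/,$p'; python3 -c "
import cv2;g=cv2.cvtColor(cv2.imread('pics/w2.png'),6)
for r in(200,230,260,290): print(r,g[r,152:172],g[r,352:368])
print(g[170:186,200],g[170:186,300])"
```

```text
--- free camera
[ 0.5912  0.1003 -0.1033 -0.1964  0.5641 -0.0135 -0.0055 -0.0033  0.
  0.0012 -0.0014] [0.0031 0.0032 0.0122 0.0123 0.0224]
[ 2.   2.6 -0.3  0.9 -1.5 -3.9 -0.  -4.6  0.1  0.4 -1.   0.4  2.   1.7
 -0.7  1.  -0.3 -3.9 -0.1 -6.4  0.4  0.8 -0.9 -0.4 -0.2  0.   0.6 -0.7
  1.7 -0.1 -0.7]
200 [185 186 183 182 183 182 183 179 185 181 191 169  63  33  36  33  37  26
  38  44] [ 27  32  33  34  37 116 158 116 105 106 102 104 104 102 106 105]
230 [182 182 181 182 182 184 183 179 185 176  86  31  34  32  33  30  33  37
  52  72] [ 33  33  37  33  30  38  99 151 165 179 183 185 182 173 138 105]
260 [181 182 181 182 181 185 194 191 119  36  35  33  32  34  37  34  48  63
  65  69] [ 29  36  31  28  35  34  32  77 136 168 161 158 161 162 162 160]
290 [227 232 237 239 223 165 128  32  28  32  29  28  31  32  29  44  61  53
  47  49] [ 58  37  35  30  35  37  36  35  34 116 150 113 161 160 159 157]
[205 218 229 228 226 192 145 125  57  33  33  32  28  36  29  37] [ 93 119 129 124 132 135 130 135 130  58  31  33  31  33  35  35]
```

Run:
```python
from tilt import *
import pickle
s,p=pickle.load(open('w2.pkl','rb')); g=cv2.cvtColor(cv2.GaussianBlur(p['frame'],(1,5),0),6).astype(float)
L=[];Rr=[]
for v in range(190,300):
    l=g[v,150:172]; i=np.nonzero(l<75)[0][0]; L.append((150+i-1+(l[i-1]-75)/(l[i-1]-l[i]),v))
    r=g[v,345:370]; i=np.nonzero(r>75)[0][0]; Rr.append((345+i-1+(75-r[i-1])/(r[i]-r[i-1]),v))
N=[]
for E in(L,Rr):
    E=np.array(E); k=np.polyfit(E[:,1],E[:,0],1); d=E[:,0]-np.polyval(k,E[:,1]); m=abs(d)<1; k,C=np.polyfit(E[m,1],E[m,0],1,cov=True)
    print(k,np.sqrt(C[0,0]),d.std(),m.sum())
    P=[np.array([(np.polyval(k,v)-p['cx'])/p['fx'],(v-p['cy'])/p['fy'],1]) for v in(190,300)]; N.append(np.cross(*P))
d=np.cross(*N); d/=np.linalg.norm(d)
w=s['tcp_rot']@np.array(p['tool_from_camera'])[:3,:3]@d; w*=np.sign(w[2]); print(p['fx'],w,'tilt',np.arctan2(w@ex,w[2]),'side',w@ey)
```

```text
[-5.96167796e-02  1.75878359e+02] 0.0005656575829254456 2.5229150776028386 71
[4.61517046e-02 3.47153852e+02] 0.00032887607469069696 0.10852461988151112 110
292.6113905993498 [ 0.50124153 -0.05178288  0.8637566 ] tilt 0.5280822401043253 side -0.006522444401636655
```

```bash
python3 -c "
from plant import bot
print(bot.job_done())"
```

```text
the job is handed in; nothing more can be done
None
```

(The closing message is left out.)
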